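# Put the socket set back in its tray

## Robot

A 6-joint arm with a two-finger parallel gripper is mounted at the origin on the work surface. World frame = base frame: x ahead of the robot, y to its left, z up, the work surface at z = 0. Lengths are in m, angles in degrees, forces in N, time in s.
With the tool pointing down it reaches from about 0.3 to 0.75 m from the base axis. Payload 8.5 kg.
Tool frame: the origin (TCP) lies between the finger pads; the fingertips stand 11 mm ahead of it and the grasp point (between the pads) lies 8 mm behind it; z points along the fingers, x is the direction in which the jaws open and shut, and the axes are right-handed (so a half turn about z gives the same grasp; the last joint's range is limited). The gripper opens to 85 mm and grips with 20 to 120 N. Pads are 22 mm wide; open, the fingers measure 114 mm over their backs; the gripper's body (76 mm by 85 mm) begins 54 mm behind the grasp point. The pads swing forward as they close: fully open they stand 13 mm farther back than shut.
Start: joints at [-80.804, 21.807, 74.336, -0, 83.858, -12.336], TCP at [0.202, -0.512, 0.242] pointing down, gripper open.
Joint ranges: [-178.18, 178.18], [-50.72, 133.34], [12.68, 142.11], [-81.47, 261.47], [9.98, 163.14], [-165.26, 165.26]. Speed limits (degrees/s): [136.94, 136.94, 180, 180, 180, 180].

## Interface

Orientations are given as [roll, pitch, yaw] about the fixed x, y, z axes, in that order (R = Rz(yaw) Ry(pitch) Rx(roll)).
In Python, from plant import env gives the robot as it stands.
- The arm moves only by the tool play_rows, never from a script. Its argument "plan" is a list of rows, each a list of 7 numbers: the shift along the world's x, y, z in mm, then the turn, a rotation vector about the world's x, y, z in degrees, then the opening, from 0 (shut) to 1 (fully open). In form: [[x, y, z, ax, ay, az, claw], ...]. A call has 1 to 20 rows; each row shifts and turns the commanded pose from where the row before left it; what a row does not reach is not made up. A row lasts 1/8 s, in which the tool goes at most 62.5 mm and 10.7 degrees, less where a joint would pass 70% of its speed; a pose out of reach is approached as far as the arm can. A call with a gripper value outside its range is refused whole. The fingers move at their own pace and stop on an object; "grip_force" is the grip in N (left out, the last holds). Time passes only in rows, so rows that do not move let the fingers close. It gives the time, the measured TCP pose, the force and the opening at its end, in the units of the state.
- env.state(): the state, without advancing time (a new reading comes with each control period).
- env.camera(name): name is "scene" or "top"; returns a dict with "image" (420x560x3 uint8, red, green, blue), "range_z" (420x560 float32, m along the optical axis (not along the pixel's ray), 0 where there is no reading), "camera_matrix" (3x3 intrinsics, pixels), "xyz" and "attitude" of the camera in the world. Camera axes: x right, y down, z forward; pixel columns grow to the right and rows downward; lengths in m; the calibration is good to about 2 mm. A picture is of the moment at which its call begins.
- env.close_job(): hands the job in, once; it reports no verdict.
Trained networks look in a picture, given as the dict that the camera call returned (one of the last four; its "shot" number tells which), for a name from the list of things; names that differ only in an ending like _2 or _b are one class to them, and where a whole thing is asked for, a point or a joint stands for the part that bears it (a point fixed in the world has none). Each returns a list of dicts, best first, with "confidence" (0 to 1); they miss things now and then, are a little off and sometimes report something else, mostly with a low value. They report only what shows in the picture. A call takes as long as a camera call. They do not tell look-alikes from the thing itself.
- env.boxes_of(thing, picture): "rect" ([left, top, right, bottom] in pixels, round what is visible of it).
- env.trace(thing, picture): "pixels" (420x560 bool, what is visible of it) and "rect" ([left, top, right, bottom] in pixels, round what is visible of it).
The state is a dict: "time": time; "qpos": joint angles; "qd": joint speeds; "tau": joint torques, N m; "position": TCP position; "tool_rot": TCP orientation; "ft_force": force on the tool from outside, world axes, zero at the start; "wrist_torque": the same for the moment, N m; "opening": opening from 0.0 (shut) to 1.0 (fully open).
Only numpy, scipy, OpenCV 4.12 (cv2) and the standard library are available. Lean on these libraries where they do the work, as an engineer would, in place of code of your own. Each camera call takes 0.05 s, during which the arm holds its last target. There are 200 camera calls.

## Task

Put the socket set away in the aluminium tray: stand each of the three hexagon sockets upright in the bin of its own size (smallest socket in the smallest bin, largest in the largest) and lay the extension bar centred in the two V notches of its rest. The plain spacer tube and the hex bolt with its nut do not belong to the set; leave them where they lie.

Things in the scene. Friction and masses are not known exactly. Their poses are not given: they have to be found in the camera images.
- socket_small: Deep hexagon socket, plain steel, upright round cylinder 24 mm in diameter and 56 mm high, with a hexagonal hole (22 mm deep) in its top and a dark groove ring near its foot; the smallest of the three sockets. Standing loose on the bench. Origin: centre of its underside, z up along its axis. About 80 to 150 g.
- socket_medium: Deep hexagon socket, plain steel, upright round cylinder 34 mm in diameter and 58 mm high, with a hexagonal hole (22 mm deep) in its top and a dark groove ring near its foot; the middle of the three sockets. Standing loose on the bench. Origin: centre of its underside, z up along its axis. About 140 to 280 g.
- socket_large: Deep hexagon socket, plain steel, upright round cylinder 46 mm in diameter and 62 mm high, with a hexagonal hole (22 mm deep) in its top and a dark groove ring near its foot; the largest of the three sockets. Standing loose on the bench. Origin: centre of its underside, z up along its axis. About 270 to 530 g.
- extension_bar: Socket extension bar, plain steel, lying on the bench, 136 mm long: round shank 14 mm in diameter, 92 mm long, centred on the origin, between two round collars 20 mm in diameter (18 mm long at -x, 14 mm at +x), and an 11 mm square stub beyond the +x collar. Origin: on its axis at mid-shank, 10 mm above the bench; x along the bar. It can roll about x. About 160 g.
- bin_small: Square open grey plastic bin, the smallest of three: inside 46 x 46, outside 52 x 52 mm, walls and floor 3 mm, 14 mm high. Fixed. Origin: centre of underside, 3 mm above the bench; z up. Tray: 276 x 170 mm, rim 12 mm high; in it the bins stand in any order in a row parallel to the bar rest's x axis, 84 mm apart, their centres 88 mm to the rest's -y side.
- bin_medium: Square open grey plastic bin, the middle of three: inside 56 x 56, outside 62 x 62 mm, walls and floor 3 mm, 14 mm high. Fixed. Origin: centre of underside, 3 mm above the bench; z up. Tray: 276 x 170 mm, rim 12 mm high; in it the bins stand in any order in a row parallel to the bar rest's x axis, 84 mm apart, their centres 88 mm to the rest's -y side.
- bin_large: Square open grey plastic bin, the largest of three: inside 70 x 70, outside 76 x 76 mm, walls and floor 3 mm, 14 mm high. Fixed. Origin: centre of underside, 3 mm above the bench; z up. Tray: 276 x 170 mm, rim 12 mm high; in it the bins stand in any order in a row parallel to the bar rest's x axis, 84 mm apart, their centres 88 mm to the rest's -y side.
- bar_rest: Grey plastic rest fixed in the tray: base plate 78 x 36 x 3 mm, two upright V notches (6 mm thick) at x = +30 and -30 mm, open between for fingers. The V's sides rise at 60 degrees from 14 mm to 38 mm above the underside (28 mm wide there); the shank settles with its axis 28 mm above it. Origin: centre of underside, 3 mm above the bench; x along the bar when laid (either way round), z up.
- spacer: Look-alike, not part of the set: plain steel spacer tube, 34 mm in diameter, 42 mm high, standing, with a round hole right through it. Origin: centre of its underside. Leave it.
- bolt: Look-alike, not part of the set: steel hex bolt 128 mm long, lying, with a hexagon head (24 mm across flats) at one end, a nut of the same width part of the way along and dark thread rings. Origin: on its axis, at mid-length; x along it. Leave it.
Things that resemble listed ones, but are neither listed nor needed, are in the scene too. Leave any blue look-alike of the extension_bar alone.

How it is judged:
By the outcome, as a careful person would: the job done as asked, in the order asked, and still so for the second after the job is handed in, with the robot touching nothing.
It also fails if it takes over 104 s, if anything falls off the work surface, if the arm or the gripper's body presses on something with over 40 N, if the wrist force passes 120 N, or if a joint passes its speed limit or range.

## Working session

There is one attempt and no reset: what is moved stays moved. The work goes in short steps, Python scripts to look and compute and a tool call to move; the robot and the scene stay as the last step left them, time stands still between calls to the robot, and variables do not carry over. Pictures are saved under pics/ and viewed, about 12 in all and at most 16, crops included, and the job is handed in when it is done.

Besides the shell and the picture viewer there is one more tool, called after "Request:" by a JSON object that holds its "fn" and its "kwargs". play_rows: Moves the arm, as the interface text tells. Its arguments: {"type":"object","properties":{"plan":{"type":"array","items":{"type":"array","items":{"type":"number"}}},"grip_force":{"type":"number"}},"required":["plan"]}

```bash
mkdir -p pics; ls; cat > h.py <<'E'
import numpy as np, cv2
from plant import env
from scipy.spatial.transform import Rotation as R
def cloud(c):
    K=np.array(c["camera_matrix"]);z=c["range_z"];v,u=np.mgrid[:z.shape[0],:z.shape[1]]
    P=np.stack([(u-K[0,2])/K[0,0]*z,(v-K[1,2])/K[1,1]*z,z],-1)
    Rm=rot(c["attitude"])
    W=P@Rm.T+np.array(c["xyz"]); W[z==0]=np.nan
    return W
def rot(a):
    a=np.array(a)
    if a.shape==(3,3): return a
    return R.from_euler('xyz',a,degrees=True).as_matrix()
def save(c,n,s=1.4):
    cv2.imwrite('pics/'+n,cv2.resize(c["image"][:,:,::-1],None,fx=s,fy=s))
E
python3 - <<'E'
from h import *
s=env.state();print(s)
for n in("top","scene"):
    c=env.camera(n);save(c,n+'1.png');print(n,c["xyz"],c["attitude"],c["camera_matrix"],c["shot"])
    W=cloud(c);print(np.nanpercentile(W[...,2],[1,20,50,80,99]))
    for t in["socket_small","socket_medium","socket_large","extension_bar","bin_small","bin_medium","bin_large","bar_rest","spacer","bolt"]:
        for d in env.trace(t,c)[:4]:
            m=d["pixels"];w=W[m];w=w[~np.isnan(w[:,0])]
            if len(w): print(t,round(d["confidence"],2),[int(x) for x in d["rect"]],len(w),"med",np.median(w,0).round(3),"z95",np.percentile(w[:,2],95).round(3))
E
```

```text
pics
{'time': 0.0, 'qpos': array([-8.08034033e+01,  2.18417288e+01,  7.43871196e+01, -4.23207822e-04,
        8.38582117e+01, -1.23355891e+01]), 'qd': array([ 0.02662871,  0.02094983,  0.13144422, -0.01762195, -0.05026965,
       -0.0463486 ]), 'tau': array([-2.09153040e-03, -4.48462129e+01, -2.31276941e+01, -2.90242469e-04,
        4.78585411e-03, -6.55696510e-06]), 'position': array([ 0.20181316, -0.51132217,  0.24169092]), 'tool_rot': array([-1.79981812e+02,  8.51401332e-02, -6.84677551e+01]), 'ft_force': array([ 0.19494759,  0.07813555, -0.23039316]), 'wrist_torque': array([-0.01093494, -0.04400999,  0.02746429]), 'opening': 1.004843364585769}
top [ 0.44958909 -0.05697238  1.31040649] [-176.55374493    0.20605039  -88.81115843] [[522.4139485    0.         274.2207006 ]
 [  0.         522.4139485  205.42146049]
 [  0.           0.           1.        ]] 1
[-7.56970303e-01 -3.27762895e-03 -1.08884009e-04  4.99286763e-03
  6.81018545e-01]
socket_small 0.27 [360, 233, 370, 248] 101 med [ 0.444 -0.283  0.035] z95 0.044
socket_medium 0.51 [300, 164, 313, 177] 189 med [ 0.615 -0.133  0.
[... 1440 characters left out ...]
9  0.013] z95 0.018
extension_bar 0.7 [359, 216, 396, 237] 733 med [0.467 0.151 0.005] z95 0.016
extension_bar 0.65 [285, 205, 305, 252] 393 med [ 0.534 -0.003  0.013] z95 0.018
extension_bar 0.61 [295, 156, 311, 197] 249 med [ 0.359 -0.046  0.013] z95 0.018
bin_small 0.64 [362, 273, 393, 302] 777 med [0.631 0.189 0.006] z95 0.016
bin_medium 0.69 [360, 215, 394, 237] 739 med [0.467 0.151 0.005] z95 0.016
bin_large 0.59 [358, 236, 397, 273] 1259 med [0.548 0.17  0.005] z95 0.015
bar_rest 0.62 [416, 236, 439, 274] 661 med [0.529 0.256 0.006] z95 0.035
spacer 0.74 [184, 167, 204, 188] 310 med [ 0.453 -0.277  0.026] z95 0.04
bolt 0.56 [141, 161, 157, 199] 311 med [ 0.492 -0.384  0.016] z95 0.022
```

View pics/top1.png

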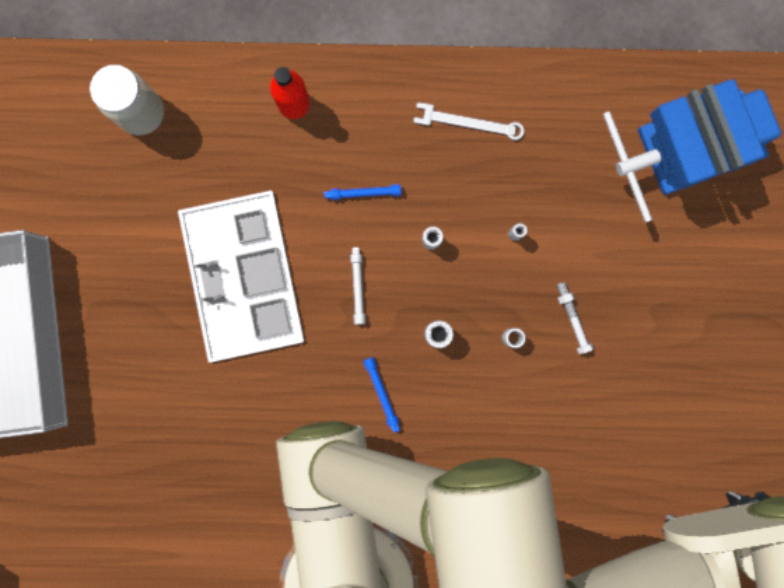

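View pics/scene1.png

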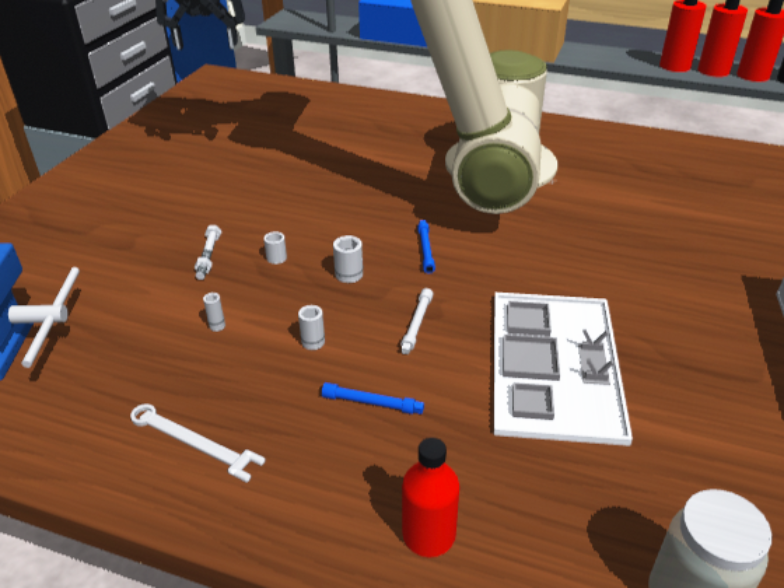

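The top view shows the steel bar at (358,286), small socket at (518,231), medium at (432,238), large at (438,334) and spacer at (514,338). The bolt is at (575,318), and the blue bars at (362,192) and (382,394). In the tray, the bins are small, large, medium from top to bottom, with the rest at (212,282). Next I'll fit precise poses.

```bash
cat > m.py <<'E'
from h import *
from scipy.optimize import least_squares
def near(W,x,y,r): return (np.hypot(W[...,0]-x,W[...,1]-y)<r)
def sock(W,x,y,Rr,h):
    for _ in range(3):
        p=W[near(W,x,y,Rr+.012)&(W[...,2]>h-.006)&(W[...,2]<h+.006)]
        (x,y),r=cv2.minEnclosingCircle(p[:,:2].astype(np.float32))
    q=W[near(W,x,y,Rr+.012)&(W[...,2]>.012)&(W[...,2]<h+.006)]
    # outer points per azimuth
    f=least_squares(lambda a:np.maximum(np.hypot(q[:,0]-a[0],q[:,1]-a[1])-Rr,0)*3+0,[x,y])
    return np.round([x,y,r,*f.x],4),len(p)
def bar(c,W,x,y):
    im=c["image"].astype(int);m=near(W,x,y,.09)&(W[...,2]>.008)&(W[...,2]<.03)
    n,l=cv2.connectedComponents(m.astype(np.uint8))
    ks=[k for k in range(1,n) if (l==k).sum()>60]
    k=min(ks,key=lambda k:np.hypot(*(np.mean(W[l==k][:,:2],0)-[x,y])))
    p=W[l==k]; mu=p[:,:2].mean(0); w,v=np.linalg.eigh(np.cov((p[:,:2]-mu).T)); d=v[:,1]; d=d*np.sign(d[0])
    nrm=np.array([-d[1],d[0]]); t=(p[:,:2]-mu)@d; s=(p[:,:2]-mu)@nrm
    print("bar",mu.round(4),"ang",np.degrees(np.arctan2(d[1],d[0])).round(2),"t",t.min().round(4),t.max().round(4))
    for b in np.arange(-.075,.08,.005):
        g=(t>b)&(t<=b+.005)
        if g.sum()>1: print(round(b*1000),g.sum(),(s[g].min()*1000).round(1),(s[g].max()*1000).round(1),(p[g,2].max()*1000).round(1),end=' | ')
    print()
def rect(c,W,th,lo,hi,x,y,r):
    p=W[near(W,x,y,r)&(W[...,2]>lo)&(W[...,2]<hi)]
    return p
E
python3 - <<'E'
from m import *
for n in("top","scene"):
    c=env.camera(n);W=cloud(c);print(n)
    for x,y,Rr,h in[(.637,-.282,.012,.056),(.62,-.133,.017,.058),(.453,-.145,.023,.062)]: print(sock(W,x,y,Rr,h))
    bar(c,W,.528,-.003)
    im=c["image"]
    # tray: bright, in region
    m=(im.min(2)>150)&(abs(W[...,0]-.55)<.2)&(abs(W[...,1]-.2)<.16)&(W[...,2]<.025)
    k,l,st,_=cv2.connectedComponentsWithStats(m.astype(np.uint8));i=1+st[1:,4].argmax()
    p=W[l==i][:,:2];print("tray",cv2.minAreaRect((p*1000).astype(np.float32)),st[i])
    for t in["bin_small","bin_medium","bin_large","bar_rest"]:
        d=env.trace(t,c)[0];q=W[d["pixels"]];q=q[(q[:,2]>.008)] if t!="bar_rest" else q[q[:,2]>.02]
        print(t,cv2.minAreaRect((q[:,:2]*1000).astype(np.float32)),d["confidence"])
E
```

```text
top
(array([ 0.6299, -0.2834,  0.0117,  0.6297, -0.2829]), 43)
(array([ 0.6158, -0.1334,  0.0167,  0.6155, -0.1332]), 80)
(array([ 0.4477, -0.1469,  0.0228,  0.4479, -0.1466]), 145)
bar [ 0.5285 -0.004 ] ang 4.24 t -0.0656 0.0698
-70 5 -3.0 6.9 21.4 | -65 16 -8.2 9.5 21.5 | -60 17 -8.3 9.3 20.6 | -55 16 -8.8 8.9 22.2 | -50 13 -8.9 6.1 20.9 | -45 12 -6.7 5.9 18.1 | -40 12 -6.8 5.6 18.9 | -35 10 -4.9 5.2 19.2 | -30 10 -5.0 5.0 19.9 | -25 10 -5.4 4.7 18.0 | -20 10 -5.6 4.5 19.4 | -15 12 -5.8 6.9 24.0 | -10 12 -6.0 6.7 19.3 | -5 12 -6.2 6.3 17.8 | 0 12 -6.6 6.0 21.5 | 5 12 -6.8 5.9 23.2 | 10 10 -4.6 5.4 21.4 | 15 10 -4.9 5.2 20.1 | 20 10 -5.1 5.0 23.5 | 25 10 -5.4 4.7 19.3 | 30 11 -5.6 7.0 20.8 | 35 12 -5.8 6.7 20.1 | 40 13 -6.0 8.8 20.2 | 45 16 -8.7 8.5 22.8 | 50 15 -9.1 8.4 24.0 | 55 13 -9.1 8.1 21.1 | 60 10 -4.8 5.4 21.1 | 65 10 -4.9 5.1 19.8 | 
tray ((545.9024658203125, 209.15740966796875), (282.27471923828125, 176.72975158691406), 13.472611427307129) [ 127  136   90  123 7035]
bin_small ((633.8836059570312, 190.5523223876953), (52.95920944213867, 52.58778762817383), 12.4227142333984
[... 1121 characters left out ...]
| 45 19 -8.8 9.2 18.7 | 50 24 -10.6 8.6 18.7 | 55 11 -4.8 5.3 17.6 | 60 19 -5.8 5.1 15.0 | 65 2 1.8 4.2 16.6 | 
tray ((534.0763549804688, 204.3063201904297), (300.5321960449219, 175.0923614501953), 13.556106567382812) [ 353  209   99  109 7575]
bin_small ((634.30078125, 189.5202178955078), (54.8680305480957, 52.16431427001953), 12.863131523132324) 0.66
bin_medium ((477.2535095214844, 152.59317016601562), (81.33576965332031, 61.84026336669922), 14.601068496704102) 0.71
bin_large ((552.6365966796875, 169.10157775878906), (80.30525207519531, 74.87995147705078), 12.61500358581543) 0.93
bar_rest ((531.6950073242188, 255.917236328125), (70.40074157714844, 35.2276611328125), 13.575743675231934) 0.7
```

Request:
{"fn": "play_rows", "kwargs": {"plan": [[10, 5, -2, 0, 0, -0.3, 1], [20, 10, -5, 0, 0, -0.6, 1], [30, 16, -8, 0, 0, -0.6, 1], [35, 19, -8, 0, 0, -0.6, 1], [40, 22, -10, 0, 0, -0.6, 1], [40, 22, -10, 0, 0, -0.6, 1], [40, 22, -10, 0, 0, -0.6, 1], [40, 22, -10, 0, 0, -0.6, 1], [40, 22, -10, 0, 0, -0.6, 1], [40, 20, -10, 0, 0, -0.6, 1], [35, 18, -8, 0, 0, -0.6, 1], [30, 15, -6, 0, 0, -0.6, 1], [18, 10, -4, 0, 0, -0.6, 1], [10, 5, -1, 0, 0, -0.6, 1], [0, 0, 0, 0, 0, 0, 1], [0, 0, 0, 0, 0, 0, 1]], "grip_force": 60}}

```text
time: 3.6
position: [0.6294, -0.2841, 0.1406]
tool_rot: [-180.0, -0.0, -76.6]
ft_force: [-0.2, 0.7, 0.7]
opening: 1.003
```

Request:
{"fn": "play_rows", "kwargs": {"plan": [[1, 0, -15, 0, 0, 0, 1], [0, 0, -25, 0, 0, 0, 1], [0, 0, -25, 0, 0, 0, 1], [0, 0, -23, 0, 0, 0, 1], [0, 0, -14, 0, 0, 0, 1], [0, 0, -6, 0, 0, 0, 1], [0, 0, 0, 0, 0, 0, 0.6], [0, 0, 0, 0, 0, 0, 0.4], [0, 0, 0, 0, 0, 0, 0.2], [0, 0, 0, 0, 0, 0, 0], [0, 0, 0, 0, 0, 0, 0], [0, 0, 0, 0, 0, 0, 0], [0, 0, 0, 0, 0, 0, 0]]}}

```text
time: 5.22
position: [0.6311, -0.2837, 0.0331]
tool_rot: [-180.0, -0.0, -76.6]
ft_force: [-0.8, 0.9, 6.5]
opening: 0.268
```

Request:
{"fn": "play_rows", "kwargs": {"plan": [[0, 0, 5, 0, 0, 0, 0], [0, 0, 15, 0, 0, 0, 0], [0, 0, 25, 0, 0, 0, 0], [0, 0, 25, 0, 0, 0, 0], [0, 5, 23, 0, 0, 0, 0], [0, 15, 12, 0, 0, 0, 0], [0, 25, 3, 0, 0, 0, 0], [0, 38, 0, 0, 0, 0, 0], [0, 46, 0, 0, 0, 0, 0], [0, 50, 0, 0, 0, 0, 0], [0, 50, 0, 0, 0, 0, 0], [0, 50, 0, 0, 0, 0, 0], [0, 50, 0, 0, 0, 0, 0], [0, 46, 0, 0, 0, 0, 0], [1, 40, 0, 0, 0, 0, 0], [1, 30, 0, 0, 0, 0, 0], [1, 18, 0, 0, 0, 0, 0], [0, 8, 0, 0, 0, 0, 0], [0, 3, 0, 0, 0, 0, 0], [0, 0, 0, 0, 0, 0, 0]]}}

```text
time: 7.72
position: [0.6339, 0.1897, 0.1403]
tool_rot: [180.0, -0.0, -76.6]
ft_force: [-0.5, -0.8, -1.1]
opening: 0.27
```

```bash
python3 - <<'E'
from h import *
c=env.camera("scene");save(c,"s2.png");s=env.state();print(s["position"],s["ft_force"],s["opening"])
W=cloud(c);p=s["position"];m=(np.hypot(W[...,0]-p[0],W[...,1]-p[1])<.02);q=W[m];q=q[q[:,2]>.03];print(np.percentile(q[:,2],[0,1,5,50]))
E
```

```text
[0.63395894 0.18959642 0.14033042] [ 0.3739496  -0.02324362 -0.2301528 ] 0.26406938320822987
[0.10610913 0.10891564 0.11701434 0.18038785]
```

View pics/s2.png

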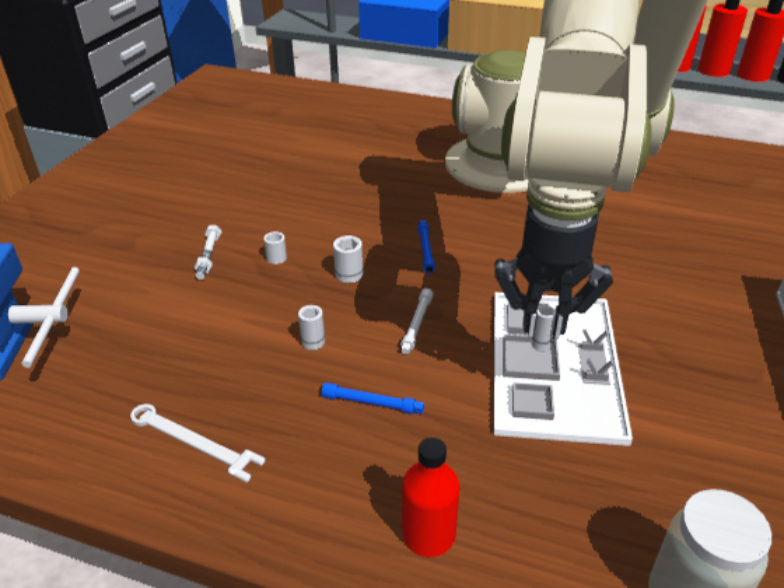

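The socket is held upright at (543,325), above the tray.

Request:
{"fn": "play_rows", "kwargs": {"plan": [[0, 1, -15, 0, 0, 0, 0], [0, 0, -25, 0, 0, 0, 0], [0, 0, -25, 0, 0, 0, 0], [0, 0, -18, 0, 0, 0, 0], [0, 0, -10, 0, 0, 0, 0], [0, 0, -5, 0, 0, 0, 0], [0, 0, -2, 0, 0, 0, 0], [0, 0, -0.5, 0, 0, 0, 0], [0, 0, 0, 0, 0, 0, 0], [0, 0, 0, 0, 0, 0, 0.4], [0, 0, 0, 0, 0, 0, 0.6], [0, 0, 0, 0, 0, 0, 0.7], [0, 0, 0, 0, 0, 0, 0.7], [0, 0, 0, 0, 0, 0, 0.7]]}}

```text
time: 9.52
position: [0.6338, 0.1914, 0.0398]
tool_rot: [-180.0, 0.0, -76.6]
ft_force: [-0.7, 0.2, -0.3]
opening: 0.698
```

Request:
{"fn": "play_rows", "kwargs": {"plan": [[0, 0, 10, 0, 0, 0, 0.7], [0, 0, 25, 0, 0, 0, 0.8], [0, 0, 30, 0, 0, 0, 1], [0, 0, 25, 0, 0, 0, 1], [0, -12, 10, 0, 0, 0, 1], [-1, -25, 0, 0, 0, 0, 1], [-2, -38, 0, 0, 0, 0, 1], [-2, -45, 0, 0, 0, 0, 1], [-3, -50, 0, 0, 0, 0, 1], [-3, -50, 0, 0, 0, 0, 1], [-3, -45, 0, 0, 0, 0, 1], [-2, -35, 0, 0, 0, 0, 1], [-1, -18, 0, 0, 0, 0, 1], [-1, -7, 0, 0, 0, 0, 1], [0, 0, 0, 0, 0, 0, 1], [0, 0, -10, 0, 0, 0, 1], [0, 0, -20, 0, 0, 0, 1]]}}

```text
time: 11.65
position: [0.6162, -0.1326, 0.1096]
tool_rot: [-179.9, -0.0, -76.5]
ft_force: [0.4, 1.3, -0.3]
opening: 1.001
```

```bash
python3 - <<'E'
from m import *
c=env.camera("top");save(c,"t3.png");W=cloud(c)
d=sock(W,.634,.191,.012,.062);print(d, env.state()["position"])
q=W[near(W,.634,.191,.011)];print(np.nanmax(q[:,2]))
E
```

```text
(array([0.6325, 0.1912, 0.0122, 0.629 , 0.1924]), 49) [ 0.61481067 -0.13213278  0.10623037]
0.06528572544302103
```

Request:
{"fn": "play_rows", "kwargs": {"plan": [[1, -2, -20, 0, 0, 0, 1], [0, 0, -25, 0, 0, 0, 1], [0, 0, -17, 0, 0, 0, 1], [0, 0, -8, 0, 0, 0, 1], [0, 0, -2, 0, 0, 0, 1], [0, 0, 0, 0, 0, 0, 0.6], [0, 0, 0, 0, 0, 0, 0.4], [0, 0, 0, 0, 0, 0, 0.2], [0, 0, 0, 0, 0, 0, 0], [0, 0, 0, 0, 0, 0, 0], [0, 0, 0, 0, 0, 0, 0]]}}

```text
time: 13.08
position: [0.6171, -0.1356, 0.0384]
tool_rot: [-179.9, -0.0, -76.6]
ft_force: [0.8, 1.3, 5.5]
opening: 0.375
```

Request:
{"fn": "play_rows", "kwargs": {"plan": [[0, 0, 5, 0, 0, 0, 0], [0, 0, 15, 0, 0, 0, 0], [0, 0, 25, 0, 0, 0, 0], [0, 0, 25, 0, 0, 0, 0], [0, 0, 20, 0, 0, 0, 0], [-4, 8, 12, 0, 0, 0, 0], [-9, 18, 0, 0, 0, 0, 0], [-14, 28, 0, 0, 0, 0, 0], [-18, 36, 0, 0, 0, 0, 0], [-20, 40, 0, 0, 0, 0, 0], [-20, 40, 0, 0, 0, 0, 0], [-20, 40, 0, 0, 0, 0, 0], [-17, 34, 0, 0, 0, 0, 0], [-13, 24, 0, 0, 0, 0, 0], [-7, 12, 0, 0, 0, 0, 0], [-3, 6, 0, 0, 0, 0, 0], [-1, 2, 0, 0, 0, 0, 0], [0, 0, 0, 0, 0, 0, 0], [0, 0, 0, 0, 0, 0, 0]]}}

```text
time: 15.45
position: [0.4711, 0.1519, 0.1398]
tool_rot: [180.0, -0.0, -76.6]
ft_force: [-0.6, 0.6, -1.3]
opening: 0.382
```

```bash
python3 - <<'E'
from h import *
c=env.camera("scene");save(c,"s4.png");s=env.state();print(s["position"],s["ft_force"],s["opening"])
W=cloud(c);p=s["position"];m=(np.hypot(W[...,0]-p[0],W[...,1]-p[1])<.025);q=W[m];q=q[q[:,2]>.03];print(np.percentile(q[:,2],[0,1,5,50]))
E
```

```text
[0.47110493 0.15197913 0.13978996] [-0.00646386  0.0225156  -2.44138038] 0.37705201781488973
[0.09923731 0.10290613 0.11130499 0.20050568]
```

View pics/s4.png

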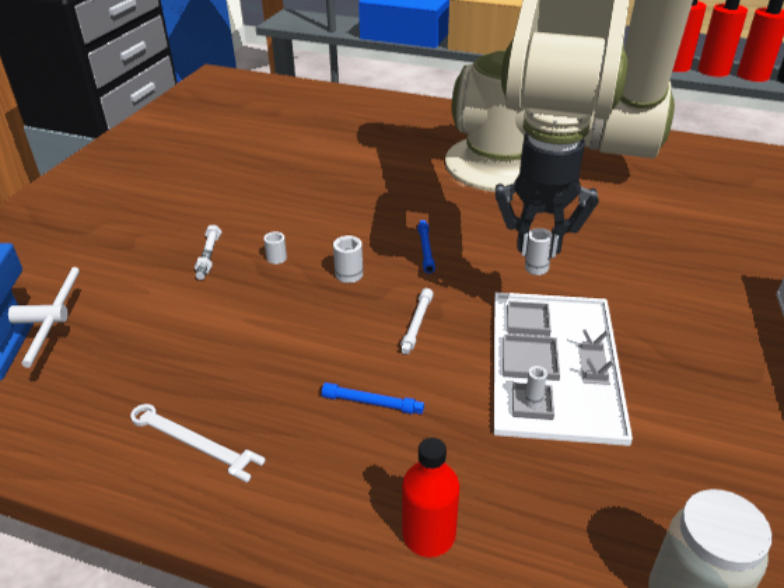

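The small socket stands in its bin at (538,385), and the medium one is held upright at (538,250).

Request:
{"fn": "play_rows", "kwargs": {"plan": [[0, 0, -15, 0, 0, 0, 0], [0, 0, -25, 0, 0, 0, 0], [0, 0, -25, 0, 0, 0, 0], [0, 0, -16, 0, 0, 0, 0], [0, 0, -8, 0, 0, 0, 0], [0, 0, -4, 0, 0, 0, 0], [0, 0, -1.5, 0, 0, 0, 0], [0, 0, 0, 0, 0, 0, 0], [0, 0, 0, 0, 0, 0, 0], [0, 0, 0, 0, 0, 0, 0.5], [0, 0, 0, 0, 0, 0, 0.7], [0, 0, 0, 0, 0, 0, 0.8], [0, 0, 0, 0, 0, 0, 0.8], [0, 0, 0, 0, 0, 0, 0.8]]}}

```text
time: 17.25
position: [0.4709, 0.1524, 0.0453]
tool_rot: [-180.0, 0.0, -76.6]
ft_force: [0.6, -0.2, -0.4]
opening: 0.797
```

Request:
{"fn": "play_rows", "kwargs": {"plan": [[0, 0, 10, 0, 0, 0, 0.8], [0, 0, 25, 0, 0, 0, 0.8], [0, 0, 30, 0, 0, 0, 1], [0, 0, 20, 0, 0, 0, 1], [-1, -10, 10, 0, 0, 0, 1], [-2, -22, 0, 0, 0, 0, 1], [-3, -35, 0, 0, 0, 0, 1], [-3, -42, 0, 0, 0, 0, 1], [-3, -45, 0, 0, 0, 0, 1], [-3, -45, 0, 0, 0, 0, 1], [-3, -40, 0, 0, 0, 0, 1], [-2, -32, 0, 0, 0, 0, 1], [-2, -18, 0, 0, 0, 0, 1], [0, -8, 0, 0, 0, 0, 1], [0, -3, 0, 0, 0, 0, 1], [0, 0, 0, 0, 0, 0, 1], [0, 0, 0, 0, 0, 0, 1], [0, 0, 0, 0, 0, 0, 1]]}}

```text
time: 19.5
position: [0.4489, -0.1472, 0.1404]
tool_rot: [-180.0, 0.0, -76.5]
ft_force: [0.2, -0.4, -0.0]
opening: 0.998
```

```bash
python3 - <<'E'
from m import *
print(env.state()["position"])
for n in("top","scene"):
    c=env.camera(n);W=cloud(c)
    print(sock(W,.471,.152,.017,.064),sock(W,.634,.191,.012,.062),sock(W,.4485,-.1472,.023,.062))
E
```

```text
[ 0.44888756 -0.14715032  0.14035472]
(array([0.4693, 0.154 , 0.0171, 0.4671, 0.1562]), 86) (array([0.6323, 0.1912, 0.0122, 0.6299, 0.1919]), 50) (array([0., 0., 0., 0., 0.]), 0)
(array([0.4708, 0.1549, 0.0189, 0.4733, 0.1568]), 103) (array([0.6331, 0.1907, 0.0126, 0.6344, 0.1925]), 79) (array([ 0.449 , -0.149 ,  0.0257,  0.4495, -0.1468]), 137)
```

Request:
{"fn": "play_rows", "kwargs": {"plan": [[0, 0, -15, 0, 0, 0, 1], [0, 0, -25, 0, 0, 0, 1], [0, 0, -25, 0, 0, 0, 1], [0, 0, -23, 0, 0, 0, 1], [0, 0, -12, 0, 0, 0, 1], [0, 0, -4, 0, 0, 0, 1], [0, 0, -1, 0, 0, 0, 1], [0, 0, 0, 0, 0, 0, 0.8], [0, 0, 0, 0, 0, 0, 0.6], [0, 0, 0, 0, 0, 0, 0.3], [0, 0, 0, 0, 0, 0, 0], [0, 0, 0, 0, 0, 0, 0], [0, 0, 0, 0, 0, 0, 0]], "grip_force": 80}}

```text
time: 21.22
position: [0.449, -0.1476, 0.036]
tool_rot: [-180.0, -0.0, -76.6]
ft_force: [-1.1, 1.2, 6.8]
opening: 0.513
```

Request:
{"fn": "play_rows", "kwargs": {"plan": [[0, 0, 4, 0, 0, 0, 0], [0, 0, 12, 0, 0, 0, 0], [0, 0, 22, 0, 0, 0, 0], [0, 0, 26, 0, 0, 0, 0], [0, 0, 22, 0, 0, 0, 0], [2, 6, 14, 0, 0, 0, 0], [5, 16, 4, 0, 0, 0, 0], [8, 26, 0, 0, 0, 0, 0], [12, 37, 0, 0, 0, 0, 0], [14, 42, 0, 0, 0, 0, 0], [14, 44, 0, 0, 0, 0, 0], [14, 42, 0, 0, 0, 0, 0], [12, 37, 0, 0, 0, 0, 0], [10, 30, 0, 0, 0, 0, 0], [7, 20, 0, 0, 0, 0, 0], [4, 11, 0, 0, 0, 0, 0], [1.5, 5, 0, 0, 0, 0, 0], [0, 2.5, 0, 0, 0, 0, 0], [0, 0, 0, 0, 0, 0, 0], [0, 0, 0, 0, 0, 0, 0]]}}

```text
time: 23.72
position: [0.5523, 0.1704, 0.1394]
tool_rot: [180.0, -0.0, -76.6]
ft_force: [0.2, 1.4, -4.0]
opening: 0.513
```

```bash
python3 - <<'E'
from h import *
c=env.camera("scene");save(c,"s5.png");s=env.state();print(s["position"],s["ft_force"],s["opening"])
W=cloud(c);p=s["position"];m=(np.hypot(W[...,0]-p[0],W[...,1]-p[1])<.03);q=W[m];q=q[q[:,2]>.075];print(np.percentile(q[:,2],[0,1,5,50]))
E
```

```text
[0.55231626 0.17049771 0.13939931] [ 0.22107026 -0.0465428  -4.01785012] 0.5125960391009222
[0.10132762 0.10553129 0.11563688 0.2076099 ]
```

View pics/s5.png

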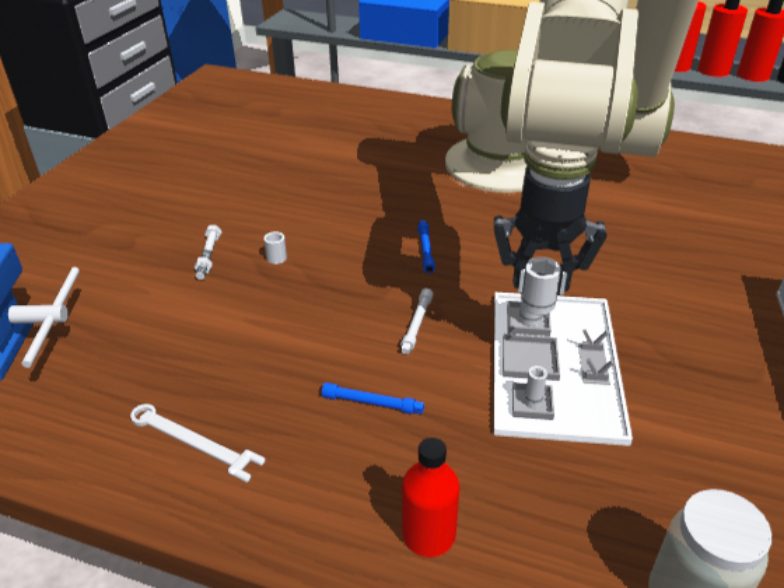

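The large socket is held upright at (541,285), the small and medium are in their bins. I'll lower it into the middle bin.

Request:
{"fn": "play_rows", "kwargs": {"plan": [[0, 0, -15, 0, 0, 0, 0], [0, 0, -25, 0, 0, 0, 0], [0, 0, -25, 0, 0, 0, 0], [0, 0, -16, 0, 0, 0, 0], [0, 0, -9, 0, 0, 0, 0], [0, 0, -4.5, 0, 0, 0, 0], [0, 0, -2, 0, 0, 0, 0], [0, 0, -0.5, 0, 0, 0, 0], [0, 0, 0, 0, 0, 0, 0], [0, 0, 0, 0, 0, 0, 0.6], [0, 0, 0, 0, 0, 0, 0.8], [0, 0, 0, 0, 0, 0, 0.8], [0, 0, 0, 0, 0, 0, 0.8], [0, 0, 0, 0, 0, 0, 0.8]]}}

```text
time: 25.52
position: [0.5524, 0.1709, 0.0424]
tool_rot: [-180.0, -0.0, -76.6]
ft_force: [0.2, -0.4, 0.2]
opening: 0.798
```

Request:
{"fn": "play_rows", "kwargs": {"plan": [[0, 0, 10, 0, 0, 0, 0.8], [0, 0, 25, 0, 0, 0, 0.8], [0, 0, 30, 0, 0, 0, 0.8], [0, 0, 25, 0, 0, 0, 0.7], [-1, -8, 10, 0, 0, -0.8, 0.6], [-2, -18, 0, 0, 0, -1, 0.5], [-4, -28, 0, 0, 0, -1.5, 0.5], [-5, -35, 0, 0, 0, -1.5, 0.5], [-5, -35, 0, 0, 0, -1.5, 0.5], [-4, -26, 0, 0, 0, -1.5, 0.5], [-2, -15, 0, 0, 0, -1, 0.5], [-2, -7, 0, 0, 0, -0.5, 0.5], [0, -3, 0, 0, 0, 0, 0.5], [0, 0, 0, 0, 0, 0, 0.5], [0, 0, 0, 0, 0, 0, 0.5], [0, 0, 0, 0, 0, 0, 0.5]], "grip_force": 50}}

```text
time: 27.52
position: [0.5274, -0.0037, 0.1423]
tool_rot: [-180.0, 0.0, -85.8]
ft_force: [0.0, 1.0, -0.4]
opening: 0.501
```

```bash
python3 - <<'E'
from m import *
s=env.state();print(s["position"],s["tool_rot"])
c=env.camera("scene");W=cloud(c);save(c,"s6.png");bar(c,W,.53,-.004)
c=env.camera("top");W=cloud(c)
print(sock(W,.5525,.171,.023,.068))
E
```

```text
[ 0.52739531 -0.00373929  0.14232454] [-1.79995640e+02  6.67078288e-04 -8.58321509e+01]
bar [ 0.5346 -0.0036] ang 4.26 t -0.0714 0.0657
-75 5 -4.9 6.3 18.2 | -70 11 -8.7 7.3 19.2 | -65 13 -9.5 8.1 19.4 | -60 20 -10.2 7.5 18.8 | -55 12 -7.6 8.0 18.7 | -50 10 -6.2 5.4 15.9 | -45 11 -4.3 4.7 15.8 | -40 12 -7.3 4.8 15.8 | -35 7 -6.1 6.0 16.8 | -30 10 -7.0 5.4 15.6 | -25 10 -3.9 6.2 16.0 | -20 13 -7.5 5.5 15.5 | -15 8 -7.4 4.6 16.1 | -10 11 -4.6 6.1 15.5 | -5 12 -5.5 5.6 16.3 | 0 9 -6.3 6.1 16.9 | 5 15 -7.3 6.0 17.5 | 10 10 -5.9 5.2 16.1 | 15 9 -6.8 5.9 16.2 | 20 14 -8.1 5.6 16.0 | 25 8 -6.7 4.8 16.3 | 30 8 -5.1 5.5 16.2 | 35 9 -9.7 6.3 17.9 | 40 16 -8.2 8.3 19.4 | 45 23 -9.4 7.7 20.6 | 50 23 -10.4 8.2 20.2 | 55 10 -5.9 4.3 19.8 | 60 16 -5.9 4.5 15.9 | 65 2 -2.3 1.6 15.1 | 
(array([0.5511, 0.1704, 0.0229, 0.5491, 0.168 ]), 149)
```

View pics/s6.png

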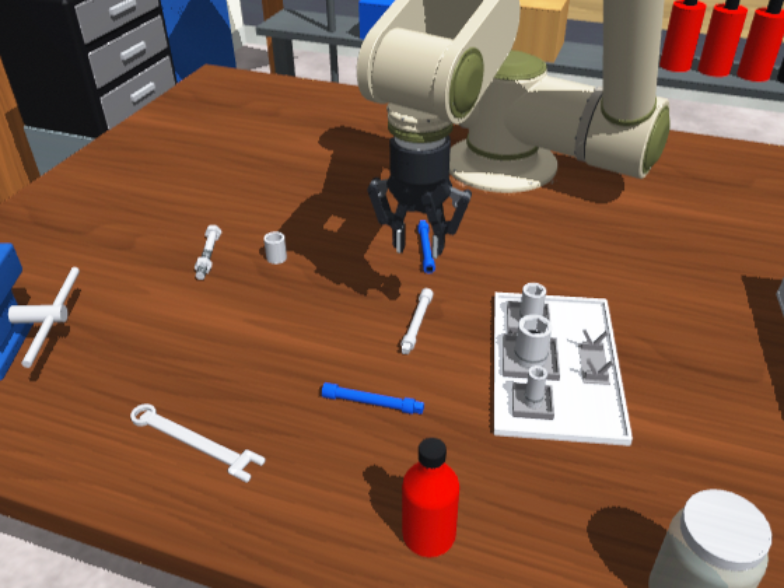

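All three sockets are standing in their bins at (533,300), (533,335) and (538,385), and the gripper is above the steel bar. I'll grasp the bar next.

Request:
{"fn": "play_rows", "kwargs": {"plan": [[0, 0, -15, 0, 0, 0, 0.5], [0, 0, -28, 0, 0, 0, 0.5], [0, 0, -30, 0, 0, 0, 0.5], [0, 0, -25, 0, 0, 0, 0.5], [0, 0, -17, 0, 0, 0, 0.5], [0, 0, -9, 0, 0, 0, 0.5], [0, 0, -4, 0, 0, 0, 0.5], [0, 0, -1, 0, 0, 0, 0.4], [0, 0, 0, 0, 0, 0, 0.3], [0, 0, 0, 0, 0, 0, 0.2], [0, 0, 0, 0, 0, 0, 0.1], [0, 0, 0, 0, 0, 0, 0], [0, 0, 0, 0, 0, 0, 0], [0, 0, 0, 0, 0, 0, 0]]}}

```text
time: 29.38
position: [0.5275, -0.0041, 0.0138]
tool_rot: [-180.0, -0.0, -85.9]
ft_force: [-1.3, 0.3, 6.1]
opening: 0.137
```

Request:
{"fn": "play_rows", "kwargs": {"plan": [[0, 0, 5, 0, 0, 0, 0], [0, 0, 15, 0, 0, 0, 0], [0, 0, 26, 0, 0, 0, 0], [0, 0, 30, 0, 0, 0, 0], [0, 0, 26, 0, 0, 0, 0], [0, 0, 16, 0, 0, 0, 0], [0, 8, 8, 0, 0, 0.5, 0], [0, 18, 0, 0, 0, 1, 0], [0.5, 28, 0, 0, 0, 1, 0], [0.5, 35, 0, 0, 0, 1, 0], [1, 38, 0, 0, 0, 1.3, 0], [1, 38, 0, 0, 0, 1.5, 0], [0.5, 35, 0, 0, 0, 1, 0], [0.5, 27, 0, 0, 0, 1, 0], [0.5, 18, 0, 0, 0, 0.5, 0], [0, 9, 0, 0, 0, 0.5, 0], [0, 4, 0, 0, 0, 0, 0], [0, 2, 0, 0, 0, 0, 0], [0, 0, 0, 0, 0, 0, 0], [0, 0, 0, 0, 0, 0, 0]]}}

```text
time: 31.88
position: [0.5319, 0.2555, 0.1394]
tool_rot: [180.0, -0.0, -76.6]
ft_force: [0.1, 0.3, -1.3]
opening: 0.141
```

```bash
cat > b.py <<'E'
from m import *
def bar2(n,x,y,lo,hi,out=None):
    c=env.camera(n);W=cloud(c)
    if out: save(c,out)
    m=near(W,x,y,.085)&(W[...,2]>lo)&(W[...,2]<hi)
    u=np.array([np.cos(np.radians(13.45)),np.sin(np.radians(13.45))]);v=np.array([-u[1],u[0]])
    p=W[m];d=p[:,:2]-[x,y];t=d@u;s=d@v
    k=abs(s)<.014
    print(n,"t",np.sort(t[k])[[0,1,-2,-1]].round(4))
    for b in np.arange(-.075,.08,.005):
        g=k&(t>b)&(t<=b+.005)
        if g.sum()>1: print(round(b*1000),g.sum(),(s[g].min()*1000).round(1),(s[g].max()*1000).round(1),(np.median(p[g,2])*1000).round(1),(p[g,2].max()*1000).round(1),end=' | ')
    print()
E
python3 - <<'E'
from b import *
s=env.state();print(s["position"],s["tool_rot"],s["opening"])
bar2("scene",s["position"][0],s["position"][1],.11,.16,"s7.png")
E
```

```text
[0.53194147 0.25545895 0.13938782] [ 1.79999823e+02 -5.03545736e-03 -7.66030125e+01] 0.14110669810092688
scene t [-0.0501 -0.0497  0.0714  0.0717]
-50 2 6.6 7.5 132.9 135.4 | -30 3 1.3 3.9 138.6 140.4 | -25 3 1.1 5.4 137.8 139.9 | -20 4 -0.0 2.5 139.3 139.9 | -15 3 1.4 5.3 139.1 140.1 | -10 15 -0.8 5.4 140.5 158.1 | -5 14 -3.2 5.4 140.8 155.1 | 0 18 -13.6 5.6 141.4 159.6 | 5 44 -13.8 14.0 141.3 158.8 | 10 110 -14.0 12.5 143.8 160.0 | 15 19 -8.4 8.2 138.4 156.8 | 20 14 -7.3 5.0 139.2 141.5 | 25 14 -7.9 3.6 139.0 141.4 | 30 16 -7.8 3.1 139.1 141.2 | 35 15 -7.2 4.7 139.2 140.7 | 40 7 -7.7 3.2 141.0 142.6 | 45 16 -10.3 6.4 141.6 143.7 | 50 28 -10.8 6.9 141.4 143.5 | 55 45 -11.2 8.0 138.4 144.7 | 60 17 -8.3 4.5 139.0 141.7 | 65 34 -6.9 4.5 135.1 140.4 | 70 12 -5.7 3.7 136.2 139.8 |
```

View pics/s7.png

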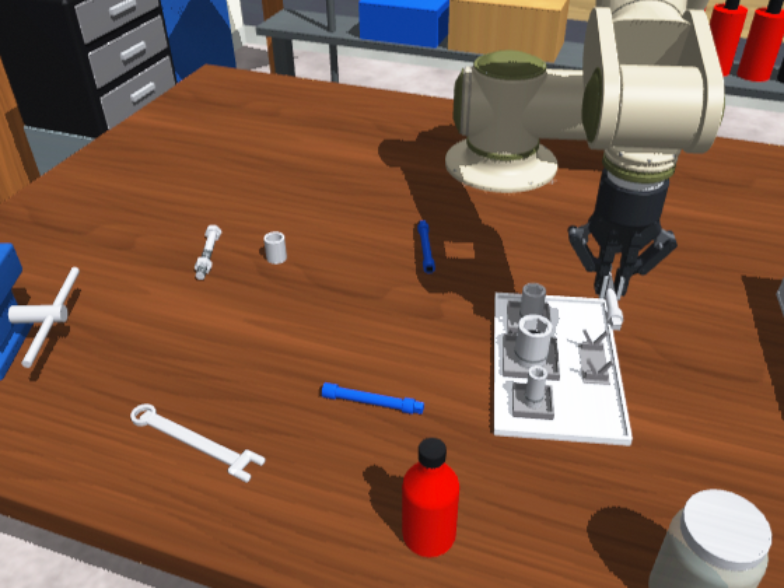

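The bar is held level and centred in the jaws, with its tip 71.6 mm from the TCP against the 72 expected, and it is aligned over the rest. Lowering now.

Request:
{"fn": "play_rows", "kwargs": {"plan": [[0, 0, -15, 0, 0, 0, 0], [0, 0, -25, 0, 0, 0, 0], [0, 0, -25, 0, 0, 0, 0], [0, 0, -15, 0, 0, 0, 0], [0, 0, -10, 0, 0, 0, 0], [0, 0, -6, 0, 0, 0, 0], [0, 0, -4, 0, 0, 0, 0], [0, 0, -2, 0, 0, 0, 0], [0, 0, -1, 0, 0, 0, 0], [0, 0, 0, 0, 0, 0, 0], [0, 0, 0, 0, 0, 0, 0]]}}

```text
time: 33.3
position: [0.532, 0.2561, 0.0366]
tool_rot: [-180.0, 0.0, -76.6]
ft_force: [0.1, 2.4, -0.6]
opening: 0.135
```

```bash
python3 - <<'E'
from b import *
s=env.state();print(s["position"],s["tool_rot"],s["opening"],s["ft_force"],s["wrist_torque"])
c=env.camera("scene");save(c,"s8.png");cv2.imwrite("pics/s8c.png",cv2.resize(c["image"][190:320,340:470,::-1],None,fx=4.5,fy=4.5,interpolation=cv2.INTER_CUBIC))
E
```

```text
[0.53200264 0.25606611 0.03661966] [-1.79959012e+02  1.05431648e-02 -7.65654311e+01] 0.13513380126216 [ 0.14525903  2.43806816 -0.59655217] [ 0.19117599  0.05356794 -0.03374839]
```

View pics/s8c.png

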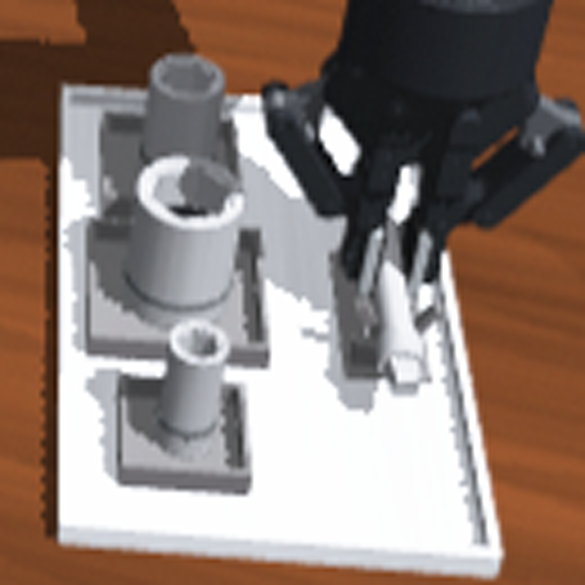

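The bar sits in the V at (400,330) in the crop and is touching one flank lightly (2.4 N towards +y). I'll nudge it +y, settle it and release.

Request:
{"fn": "play_rows", "kwargs": {"plan": [[-0.2, 1, -0.5, 0, 0, 0, 0], [0, 0, -1, 0, 0, 0, 0], [0, 0, 0, 0, 0, 0, 0], [0, 0, 0, 0, 0, 0, 0], [0, 0, 0, 0, 0, 0, 0.16], [0, 0, 0, 0, 0, 0, 0.2], [0, 0, 0, 0, 0, 0, 0.3], [0, 0, 0, 0, 0, 0, 0.4], [0, 0, 0, 0, 0, 0, 0.4], [0, 0, 0, 0, 0, 0, 0.4]]}}

```text
time: 34.6
position: [0.5317, 0.2569, 0.0349]
tool_rot: [-180.0, -0.0, -76.6]
ft_force: [0.3, -0.1, 0.6]
opening: 0.398
```

Request:
{"fn": "play_rows", "kwargs": {"plan": [[0, 0, 5, 0, 0, 0, 0.4], [0, 0, 15, 0, 0, 0, 0.4], [0, 0, 28, 0, 0, 0, 0.4], [0, 0, 30, 0, 0, 0, 0.4], [0, 0, 30, 0, 0, 0, 0.4], [0, -15, 15, 0, 0, 0, 0.4], [0, -30, 5, 0, 0, 0, 0.4], [0, -45, 0, 0, 0, 0, 0.4], [0, -50, 0, 0, 0, 0, 0.4], [0, -50, 0, 0, 0, 0, 0.4], [0, -50, 0, 0, 0, 0, 0.4], [0, -50, 0, 0, 0, 0, 0.4], [0, -45, 0, 0, 0, 0, 0.4], [0, -30, 0, 0, 0, 0, 0.4], [0, -15, 0, 0, 0, 0, 0.4], [0, 0, 0, 0, 0, 0, 0.4], [0, 0, 0, 0, 0, 0, 0.4]]}}

```text
time: 36.72
position: [0.5315, -0.1221, 0.1628]
tool_rot: [180.0, 0.0, -76.5]
ft_force: [-0.5, -0.1, -0.1]
opening: 0.398
```

```bash
python3 - <<'E'
from b import *
s=env.state();print(s["position"],s["time"],s["ft_force"])
bar2("top",.532,.256,.028,.06,"t9.png")
bar2("scene",.532,.256,.028,.06)
c=env.camera("top");W=cloud(c);save(c,"t9.png")
cv2.imwrite("pics/t9c.png",cv2.resize(c["image"][120:270,110:300,::-1],None,fx=4,fy=4,interpolation=cv2.INTER_CUBIC))
print(sock(W,.5525,.171,.023,.068),sock(W,.471,.152,.017,.064),sock(W,.634,.191,.012,.062))
E
```

```text
[ 0.53152499 -0.12213512  0.16282238] 36.725 [-0.51632207 -0.08137456 -0.0547413 ]
top t [-0.0659 -0.0654  0.0699  0.0709]
-70 5 -6.3 6.2 33.4 43.4 | -65 16 -8.4 9.0 39.0 45.8 | -60 17 -8.4 9.0 37.5 43.2 | -55 16 -8.7 7.7 37.5 41.7 | -50 15 -8.7 9.7 37.8 39.8 | -45 10 -5.9 5.9 35.6 40.0 | -40 12 -5.5 6.4 35.0 40.3 | -35 18 -12.4 13.0 36.5 41.4 | -30 18 -13.9 12.8 34.7 43.9 | -25 11 -6.1 7.6 36.8 39.9 | -20 14 -5.9 6.8 35.0 39.9 | -15 11 -5.9 6.4 34.5 39.9 | -10 11 -5.9 7.5 37.7 41.2 | -5 12 -5.6 6.2 36.9 43.0 | 0 12 -6.0 7.5 36.6 39.9 | 5 12 -6.1 6.6 35.7 42.8 | 10 11 -6.4 4.6 36.4 39.7 | 15 12 -5.6 7.4 34.4 41.5 | 20 12 -5.1 6.1 35.2 43.6 | 25 20 -13.8 13.8 36.0 39.4 | 30 18 -13.9 13.8 36.1 40.5 | 35 10 -5.4 5.2 36.7 41.9 | 40 12 -5.5 7.4 34.3 42.1 | 45 19 -8.5 8.3 37.0 42.3 | 50 16 -7.3 9.8 38.7 41.9 | 55 14 -7.9 8.2 39.2 43.8 | 60 10 -4.7 5.0 36.3 38.2 | 65 11 -4.6 5.7 37.1 40.6 | 
scene t [-0.0677 -0.0673  0.0714  0.0715]
-70 2 -5.5 6.1 33.6 34.3 | -65 15 -9.6 7.8 38.3 39.5 | -60 17 -10.0 6.7 36.9 40.1 | -55 18 -9.1 8.6 36.1 39.0 | -50 28 -9.1 8.8 34.7 41.6 | -45 9 -7.0 5.8 33.8 37.1 | -40 13 -6.6 3.4 34.5 36.8 | -35 23 -13.8 14.0 33.8 38.6 | -30 30 -13.9 13.8 32.9 37.4 | -25 15 -11.4 5.7 34.0 37.3 | -20 13 -6.4 5.3 34.1 37.4 | -15 11 -6.8 4.5 34.9 36.4 | -10 15 -7.1 5.7 34.6 37.8 | -5 12 -6.2 4.7 34.7 37.1 | 0 15 -6.8 4.6 34.4 36.7 | 5 8 -4.9 6.1 34.9 36.3 | 10 20 -7.3 6.2 33.5 38.6 | 15 11 -5.9 5.0 35.0 37.3 | 20 13 -6.2 4.6 35.3 38.4 | 25 25 -14.0 13.7 34.4 39.1 | 30 32 -13.6 13.4 32.7 39.5 | 35 16 -6.1 4.6 35.0 36.6 | 40 8 -10.0 7.3 35.5 37.6 | 45 17 -9.3 6.6 36.8 40.3 | 50 23 -9.7 8.4 37.3 40.9 | 55 34 -10.4 8.2 34.3 39.1 | 60 14 -6.2 5.8 34.5 37.6 | 65 22 -5.8 5.0 33.1 34.8 | 70 6 -4.5 3.0 31.4 34.1 | 
(array([0.5508, 0.1709, 0.023 , 0.5477, 0.1691]), 139) (array([0.47  , 0.1539, 0.0174, 0.4679, 0.1569]), 90) (array([0.6326, 0.191 , 0.0119, 0.6302, 0.1931]), 51)
```

View pics/t9c.png

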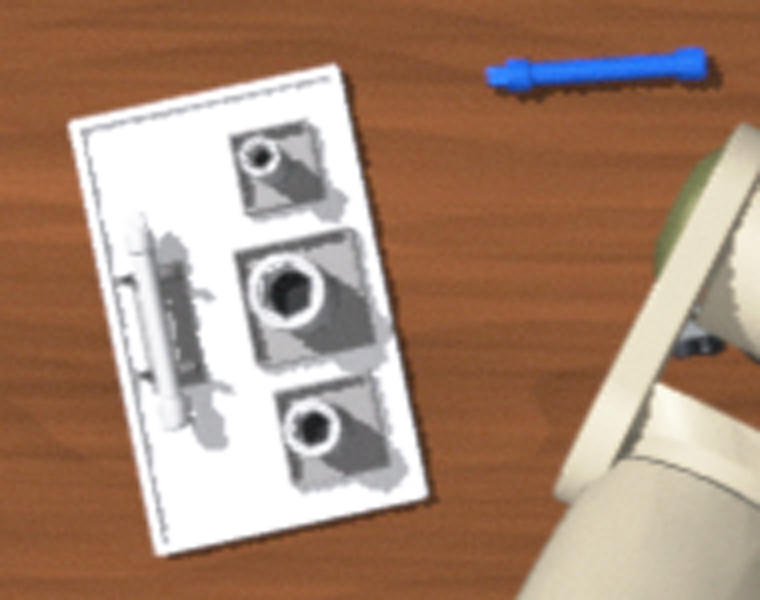

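The three sockets are standing in the right bins at (260,155), (288,292) and (312,427), and the bar lies in the rest at (155,320). One check remains: how well the bar is centred along its axis relative to the notch plates.

```bash
python3 - <<'E'
from m import *
u=np.array([np.cos(np.radians(13.45)),np.sin(np.radians(13.45))]);v=np.array([-u[1],u[0]])
for n in("top","scene"):
    W=cloud(env.camera(n));m=near(W,.532,.256,.085);p=W[m];d=p[:,:2]-[.532,.256];t=d@u;s=d@v;z=p[:,2]
    for lo,hi in((-.045,-.015),(.015,.045)):
        k=(t>lo)&(t<hi)&(abs(s)>.010)&(abs(s)<.018)&(z>.02);print(n,k.sum(),t[k].min().round(4),t[k].max().round(4),t[k].mean().round(4),"s",s[k].min().round(4),s[k].max().round(4))
    k=(abs(s)<.012)&(z>.028);ts=np.sort(t[k]);print("bar",ts[0],ts[-1])
E
```

```text
top 16 -0.0327 -0.0265 -0.03 s -0.0162 0.017
top 18 0.027 0.0331 0.0293 s -0.0172 0.0166
bar -0.06559308902937239 0.07040507170296781
scene 43 -0.0358 -0.0259 -0.0295 s -0.0179 0.0178
scene 43 0.0251 0.0362 0.0308 s -0.0174 0.0174
bar -0.06685969795803132 0.07102895730452202
```

```bash
python3 -c "
from plant import env
print(env.close_job())"
```

```text
the job is handed in; nothing more can be done
None
```

The socket set is put away and the job is handed in at about 37 s on the robot's clock, well under the 104 s limit. Each of the three sockets stands upright in the bin of its own size, and the extension bar lies in both V notches of its rest.

- **Sockets:** the last top picture shows all three upright and inside their bins. Each is about 1.5 to 2.5 mm from its bin's centre.
- **Bar:** its axis is about 31 mm above the bench, as it should be when seated, and it lies level. The two cameras put it about 1.5 to 2 mm off centre along its length, which is about the size of one camera pixel.
- **Left alone:** I did not touch the spacer, the bolt or the blue bars. The gripper ended clear of everything, with about 0.5 N or less on the wrist.
- **Checks:** none failed at the end. While I was lowering the bar it touched one V flank with about 2.4 N, so I shifted it about 1 mm before releasing it. A rougher socket fit (side points included) disagreed with the rim fit by up to about 4 mm. I trusted the rim fit, because the bin walls disturb the other one.

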